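# Set the occupied tags on the sample tray

## Robot

A 6-joint arm with a two-finger parallel gripper is mounted at the origin on a cart in front of the work surface, level with it; the furniture and walls round the work are solid. World frame = base frame: x ahead of the robot, y to its left, z up, the work surface at z = 0. Lengths are in m, angles in rad, forces in N, time in s.
With the tool pointing down it reaches from about 0.35 to 0.95 m from the base axis. Payload 17.4 kg.
Tool frame: the origin (TCP) lies at the very end of the fingers, on their centre line; the grasp point (between the pads) lies 19 mm behind it; z points along the fingers, y is the line along which they close (so a half turn about z gives the same grasp; the last joint's range is limited). The gripper opens to 93 mm and grips with 3 to 60 N. Pads are 15 mm wide; open, the fingers measure 128 mm over their backs; the gripper's body (75 mm by 188 mm) begins 65 mm behind the grasp point.
Start: joints at [-1.345, 0.116, 1.442, -0, 1.584, -0.038], TCP at [0.176, -0.652, 0.219] pointing down, gripper open.
Joint ranges: [-2.83, 2.83], [-0.83, 2.19], [0.07, 2.5], [-1.14, 4.28], [0.01, 3], [-2.97, 2.97]. Speed limits (rad/s): [1.89, 1.89, 2.22, 3.14, 3.14, 3.14].

## Interface

Orientations are given as a unit quaternion [w, x, y, z].
In Python, from plant import observe, optics, workorder, spotter gives the robot as it stands. The module is installed in compiled form; this text tells all that it offers.
- The arm moves only by the tool jog_arm, never from a script. Its argument "motion" is a list of rows, each a list of 3 entries, a list of its own where there are three numbers: the shift along the world's x, y, z in units of 25 mm (1.0 is 25 mm), then the turn, a rotation vector about the world's x, y, z in units of 6 degrees (1.0 is 6 degrees), then the opening, from 0 (shut) to 1 (fully open). In form: [[[dx, dy, dz], [ax, ay, az], jaw], ...]. A call has 1 to 8 rows; each row is the pose to reach, as a shift and turn from the pose commanded when the call began; what a row does not reach only later rows make up. A row lasts 1/8 s, in which the tool goes at most 62.5 mm and 10.7 degrees, less where a joint would pass 70% of its speed; a pose out of reach is approached as far as the arm can. A call with a gripper value outside its range is refused whole. The fingers move at their own pace and stop on an object; "squeeze" is the grip in N (left out, the last holds). Time passes only in rows, so rows that repeat a pose let the fingers close. It gives the time, the measured TCP pose, the force, the opening and the grip force at its end, in the units of the state.
- observe(): the state, without advancing time (a new reading comes with each control period).
- optics.snapshot(name): name is "scene" or "top" or "wrist"; returns a dict with "img" (384x512x3 uint8, red, green, blue), "fx", "fy", "cx", "cy" (pixels), "world_to_cam" (4x4, takes a point from world to camera coordinates); the wrist camera has in their place "hand_eye" (4x4, takes a point from camera to tool coordinates, whose origin is the TCP and whose axes are the flange's). Camera axes: x right, y down, z forward; pixel columns grow to the right and rows downward; lengths in m; the calibration is good to about 2 mm. A picture is of the moment at which its call begins: read the wrist's pose just before it. There is no depth.
- workorder.job_done(): hands the job in; it is judged then, once.
Trained networks look in a picture, given as the dict that the camera call returned (one of the last four; its "shot" number tells which), for a name from the list of things; names that differ only in an ending like _2 or _b are one class to them, and where a whole thing is asked for, a point or a joint stands for the part that bears it (a point fixed in the world has none). Each returns a list of dicts, best first, with "confidence" (0 to 1); they miss things now and then, are a little off and sometimes report something else, mostly with a low value. They report only what shows in the picture. A call takes as long as a camera call.
- spotter.recognise(picture, name): "box" ([left, top, width, height] in pixels, round what is visible of it).
- spotter.regions_of(picture, name): "pixels" (384x512 bool, what is visible of it) and "box" ([left, top, width, height] in pixels, round what is visible of it).
- spotter.spot_point(picture, name): "uv" ([column, row] in pixels: a listed point, or the origin of a listed thing).
The state is a dict: "time_s": time; "qpos": joint angles; "qd": joint speeds; "joint_torque": joint torques, N m; "position": TCP position; "tcp_rot": TCP orientation; "ft_force": force on the tool from outside, world axes, zero at the start; "moment": the same for the moment, N m; "width": finger opening in m; "grip_force": force on a finger pad.
Only numpy, scipy, OpenCV 4.12 (cv2) and the standard library are available. Lean on these libraries where they do the work, as an engineer would, in place of code of your own. Each camera call takes 0.05 s, during which the arm holds its last target. There are 200 camera calls.

## Task

The tray has a row of four bays, each with a flip tag standing in front of it: one face of the tag carries a raised ring (bay occupied), the other a raised straight bar (bay empty). Push the wrong tags gently over with a fingertip, without pinching or forcing them, so that every bay with a sample can in it shows the ring on its upper side (its tag leaning back toward the bay) and every empty bay shows the bar on its upper side (its tag leaning to the front edge of the tray). Leave the cans in their bays and everything else where it stands.

Things in the scene. Friction and masses are not known exactly. Their poses are not given: they have to be found in the camera images.
- tag_a (a joint): Flip tag on post_a: white plastic leaf 4 mm thick, 44 mm wide, reaching 50 mm from its hinge axis, on a level hinge. 0 = upright; positive leans back toward the bay, ring face showing (occupied); negative leans toward the front edge of the tray, bar face showing (empty). Rests against stops at +0.55 and -0.55 rad, and once pushed past upright it falls over to the other stop by its own weight (about 30 g, low friction).
- post_a_hinge (a point): Middle of tag_a's hinge axis, 40 mm above the worktop; x points back to its bay, y along the hinge, z up. At a stop the leaf's free edge is 26 mm away along x (to -x or +x) and 43 mm up, clear beneath and beyond. A fingertip let down outside that edge to 22 mm above this point and moved level until just over the hinge tips the leaf; going 12 mm past presses it on its stop. Its steel cheeks rise 6 mm above this point. Tags are 70 mm apart.
- post_a_bay (a point): Centre of the bay belonging to tag_a, on the tray's top (12 mm above the worktop), 115 mm behind the hinge along the hinge point's x. The bay is a grey ring 69 mm across and 9 mm high; it holds a can or is empty.
- tag_b (a joint): Flip tag on post_b: white plastic leaf 4 mm thick, 44 mm wide, reaching 50 mm from its hinge axis, on a level hinge. 0 = upright; positive leans back toward the bay, ring face showing (occupied); negative leans toward the front edge of the tray, bar face showing (empty). Rests against stops at +0.55 and -0.55 rad, and once pushed past upright it falls over to the other stop by its own weight (about 30 g, low friction).
- post_b_hinge (a point): Middle of tag_b's hinge axis, 40 mm above the worktop; x points back to its bay, y along the hinge, z up. At a stop the leaf's free edge is 26 mm away along x (to -x or +x) and 43 mm up, clear beneath and beyond. A fingertip let down outside that edge to 22 mm above this point and moved level until just over the hinge tips the leaf; going 12 mm past presses it on its stop. Its steel cheeks rise 6 mm above this point. Tags are 70 mm apart.
- post_b_bay (a point): Centre of the bay belonging to tag_b, on the tray's top (12 mm above the worktop), 115 mm behind the hinge along the hinge point's x. The bay is a grey ring 69 mm across and 9 mm high; it holds a can or is empty.
- tag_c (a joint): Flip tag on post_c: white plastic leaf 4 mm thick, 44 mm wide, reaching 50 mm from its hinge axis, on a level hinge. 0 = upright; positive leans back toward the bay, ring face showing (occupied); negative leans toward the front edge of the tray, bar face showing (empty). Rests against stops at +0.55 and -0.55 rad, and once pushed past upright it falls over to the other stop by its own weight (about 30 g, low friction).
- post_c_hinge (a point): Middle of tag_c's hinge axis, 40 mm above the worktop; x points back to its bay, y along the hinge, z up. At a stop the leaf's free edge is 26 mm away along x (to -x or +x) and 43 mm up, clear beneath and beyond. A fingertip let down outside that edge to 22 mm above this point and moved level until just over the hinge tips the leaf; going 12 mm past presses it on its stop. Its steel cheeks rise 6 mm above this point. Tags are 70 mm apart.
- post_c_bay (a point): Centre of the bay belonging to tag_c, on the tray's top (12 mm above the worktop), 115 mm behind the hinge along the hinge point's x. The bay is a grey ring 69 mm across and 9 mm high; it holds a can or is empty.
- tag_d (a joint): Flip tag on post_d: white plastic leaf 4 mm thick, 44 mm wide, reaching 50 mm from its hinge axis, on a level hinge. 0 = upright; positive leans back toward the bay, ring face showing (occupied); negative leans toward the front edge of the tray, bar face showing (empty). Rests against stops at +0.55 and -0.55 rad, and once pushed past upright it falls over to the other stop by its own weight (about 30 g, low friction).
- post_d_hinge (a point): Middle of tag_d's hinge axis, 40 mm above the worktop; x points back to its bay, y along the hinge, z up. At a stop the leaf's free edge is 26 mm away along x (to -x or +x) and 43 mm up, clear beneath and beyond. A fingertip let down outside that edge to 22 mm above this point and moved level until just over the hinge tips the leaf; going 12 mm past presses it on its stop. Its steel cheeks rise 6 mm above this point. Tags are 70 mm apart.
- post_d_bay (a point): Centre of the bay belonging to tag_d, on the tray's top (12 mm above the worktop), 115 mm behind the hinge along the hinge point's x. The bay is a grey ring 69 mm across and 9 mm high; it holds a can or is empty.
- can_1_mid (a point): Centre of an aluminium sample can with a press lid, 55 mm across, 41 mm high, this point 20 mm above its underside; it stands in one of the bays with a few mm of play.
- can_1: The same can; origin at the centre of its underside.
- can_2_mid (a point): Centre of an aluminium sample can with a press lid, 55 mm across, 41 mm high, this point 20 mm above its underside; it stands in one of the bays with a few mm of play.
- can_2: The same can; origin at the centre of its underside.
- brass_weight: Small brass weight, 30 mm across and high, on the ledge of the tray behind the bays: a bystander, to be left alone. Origin at its underside.
- bung: Rubber bung, 28 mm across, 24 mm high, on the ledge of the tray behind the bays: a bystander, to be left alone. Origin at its underside.
- big_beaker: Empty glass beaker, 71 mm across, 90 mm high, right of the tray: a bystander, to be left alone. Origin at its underside.
- tape_roll: Roll of tape, 66 mm across, 18 mm high, lying right of the tray: a bystander, to be left alone. Origin at its underside.
- tray: Grey painted tray, 265 by 310 mm, 12 mm thick, fixed; origin on the worktop under the middle of the row of hinges, x back toward the bays, y along the row to the left, z up. It reaches 60 mm in front of the hinges and 205 mm behind them, with a 10 mm lip at the back.

How it is judged:
At the end, for the whole second after the job is handed in: Every tag rests over its correct stop (beyond 0.45 rad from upright): leaning back, ring showing, at each bay that holds a can (can within 25 mm of the bay's centre), leaning to the front, bar showing, at each empty bay; tags and cans at rest, cans upright within 20 mm of where they started (((horizontal distance between any of can_1_mid, can_2_mid and post_a_bay below 0.025 m and value of joint tag_a above 0.45 rad) or (not (horizontal distance between any of can_1_mid, can_2_mid and post_a_bay below 0.025 m) and value of joint tag_a below -0.45 rad)) and velocity of joint tag_a between -0.1 and 0.1 rad/s and ((horizontal distance between any of can_1_mid, can_2_mid and post_b_bay below 0.025 m and value of joint tag_b above 0.45 rad) or (not (horizontal distance between any of can_1_mid, can_2_mid and post_b_bay below 0.025 m) and value of joint tag_b below -0.45 rad)) and velocity of joint tag_b between -0.1 and 0.1 rad/s and ((horizontal distance between any of can_1_mid, can_2_mid and post_c_bay below 0.025 m and value of joint tag_c above 0.45 rad) or (not (horizontal distance between any of can_1_mid, can_2_mid and post_c_bay below 0.025 m) and value of joint tag_c below -0.45 rad)) and velocity of joint tag_c between -0.1 and 0.1 rad/s and ((horizontal distance between any of can_1_mid, can_2_mid and post_d_bay below 0.025 m and value of joint tag_d above 0.45 rad) or (not (horizontal distance between any of can_1_mid, can_2_mid and post_d_bay below 0.025 m) and value of joint tag_d below -0.45 rad)) and velocity of joint tag_d between -0.1 and 0.1 rad/s and distance of each of can_1_mid, can_2_mid from where it was at the start of the episode below 0.02 m and angle between each of can_1_mid, can_2_mid's own z axis and vertical below 0.1 rad and linear speed of each of can_1, can_2 below 0.02 m/s); the robot touches nothing.
It fails at once if a sample can is lifted or pushed out of its place (distance of can_1_mid from where it was at the start of the episode above 0.02 m or angle between can_1_mid's own z axis and vertical above 0.35 rad).
It fails at once if a sample can is lifted or pushed out of its place (distance of can_2_mid from where it was at the start of the episode above 0.02 m or angle between can_2_mid's own z axis and vertical above 0.35 rad).
It fails at once if a tag is forced or pinched (more than 25 N between fingers and tag) (contact force between the fingers and tag_a above 25 N or contact force between the fingers and tag_b above 25 N or contact force between the fingers and tag_c above 25 N or contact force between the fingers and tag_d above 25 N).
It fails at once if a bystander is moved more than 30 mm (distance of any of brass_weight, bung, big_beaker, tape_roll from where it was at the start of the episode above 0.03 m).
It also fails if it takes over 45 s, if anything falls off the work surface, if the arm or the gripper's body presses on something with over 40 N, if the wrist force passes 120 N, or if a joint passes its speed limit or range.

## Working session

There is one attempt and no reset: what is moved stays moved. The work goes in short steps, Python scripts to look and compute and a tool call to move; the robot and the scene stay as the last step left them, time stands still between calls to the robot, and variables do not carry over. Pictures are saved under pics/ and viewed, at most 10 in all, crops included, and the job is handed in when it is done.

Besides the shell and the picture viewer there is one more tool, called as name(argument=value, ...) on one line, values as JSON. jog_arm: Moves the arm, as the interface text tells. Its arguments: {"type":"object","properties":{"motion":{"type":"array","items":{"type":"array"}},"squeeze":{"type":"number"}},"required":["motion"]}

```bash
mkdir -p pics
cat > h.py <<'E'
import numpy as np, cv2
from plant import observe, optics, workorder, spotter
def plane(p,uv,z):
    T=np.array(p["world_to_cam"]);R=T[:3,:3];t=T[:3,3];c=-R.T@t
    d=R.T@np.array([(uv[0]-p["cx"])/p["fx"],(uv[1]-p["cy"])/p["fy"],1]);return c+d*(z-c[2])/d[2]
def save(p,n): cv2.imwrite("pics/"+n+".png",p["img"][:,:,::-1])
E
python3 - <<'E'
from h import *
t=optics.snapshot("top");s=optics.snapshot("scene");save(t,"top0");save(s,"scene0")
for nm,p in(("top",t),("scene",s)):
  for n,z in(("post_a_hinge",.04),("post_a_bay",.012),("can_1_mid",.032),("tray",0),("big_beaker",0)):
    for r in spotter.spot_point(p,n): print(nm,n,np.round(r["uv"],1),round(r["confidence"],2),np.round(plane(p,r["uv"],z),3))
  for r in spotter.recognise(p,"tag_a"): print(nm,"tag",np.round(r["box"],0),round(r["confidence"],2))
o=observe();print(o["time_s"],o["position"],o["tcp_rot"])
E
```

```text
top post_a_hinge [229.2 193.6] 0.62 [0.561 0.037 0.04 ]
top can_1_mid [200.4 150.4] 0.81 [0.672 0.114 0.032]
top tray [218.5 195.9] 0.59 [0.559 0.066 0.   ]
top tray [201.7 153.1] 0.38 [0.672 0.113 0.   ]
top big_beaker [361.9 214.2] 0.94 [ 0.516 -0.308  0.   ]
top tag [160. 183.  22.  15.] 0.66
top tag [187. 195.  22.  12.] 0.58
top tag [251. 194.  17.   9.] 0.58
top tag [220. 194.  19.  11.] 0.46
scene post_a_hinge [248.5 211.2] 0.92 [0.555 0.036 0.04 ]
scene post_a_bay [215.3 197.1] 0.24 [0.665 0.042 0.012]
scene can_1_mid [191.8 205.2] 0.82 [0.669 0.111 0.032]
scene can_1_mid [204.6 248.4] 0.29 [0.55  0.172 0.032]
scene tray [239.6 233.1] 0.64 [0.547 0.073 0.   ]
scene tray [213.8 192.6] 0.35 [0.69  0.027 0.   ]
scene big_beaker [347.  163.2] 0.95 [ 0.516 -0.305  0.   ]
scene tag [186. 227.  26.  27.] 0.92
scene tag [248. 204.  13.   6.] 0.65
scene tag [264. 187.  18.  12.] 0.46
0.7 [ 0.17598684 -0.65165651  0.21864587] [-1.55252129e-06  9.91312767e-01  1.31525653e-01 -2.10445934e-06]
```

Run:
```python
import cv2
t=cv2.imread("pics/top0.png");s=cv2.imread("pics/scene0.png")
cv2.imwrite("pics/tc.png",cv2.resize(t[110:235,120:290],None,fx=4.7,fy=4.7,interpolation=2))
cv2.imwrite("pics/sc.png",cv2.resize(s[140:280,140:320],None,fx=4.2,fy=4.2,interpolation=2))
```

```text
(no output)
```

View pics/tc.png

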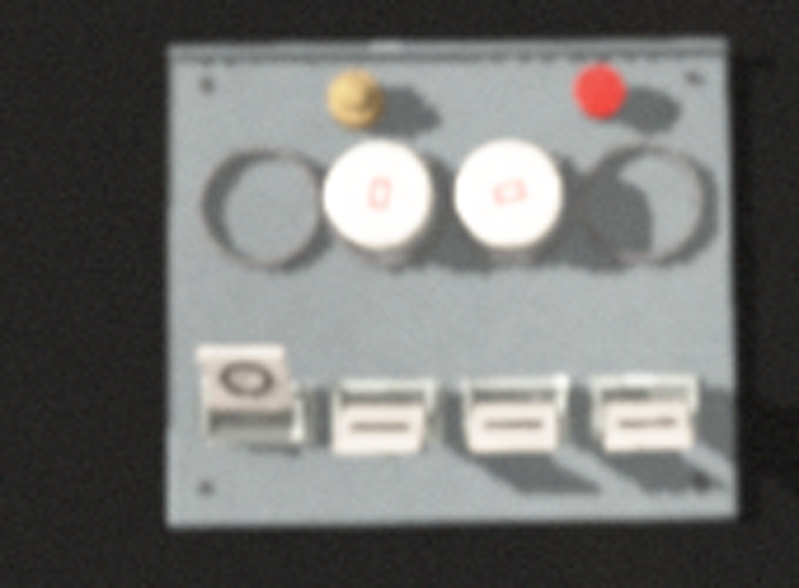

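View pics/sc.png

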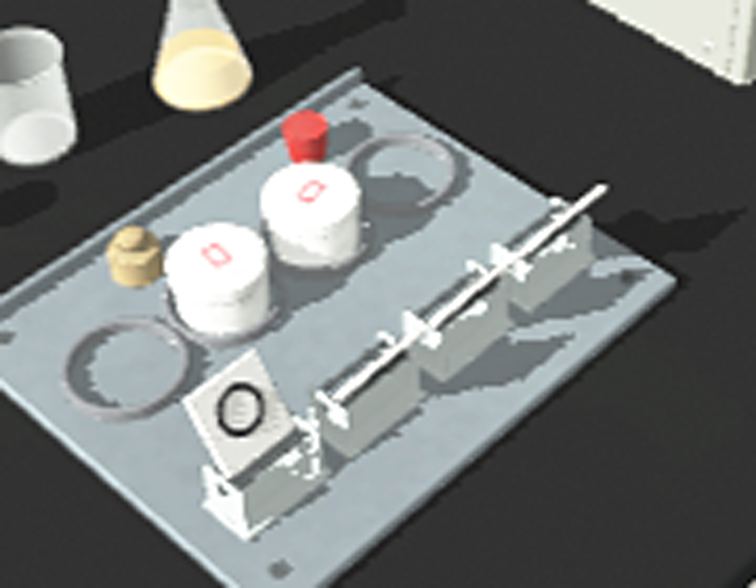

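The top crop shows the leftmost tag leaning back with its ring up at (245,380), in front of an empty bay at (265,208). Tags 2 to 4 lean forward with the bar up at (380,425), (513,425) and (645,425). Cans stand in bays 2 and 3, at (379,193) and (508,193), and bay 4 is empty. So I flip tag 1 to the front and tags 2 and 3 to the back, and leave tag 4.

Run:
```python
from h import *
from scipy.optimize import least_squares
from scipy.spatial.transform import Rotation as R
p=optics.snapshot("top")
f=lambda c:(120+(c[0]+.5)/4.7-.5,110+(c[1]+.5)/4.7-.5)
D=[((168,525),.012,(-.06,.155)),((738,517),.012,(-.06,-.155)),((727,40),.022,(.205,-.155)),((168,47),.022,(.205,.155)),
((379,193),.053,(.115,.035)),((508,193),.053,(.115,-.035)),((265,208),.0165,(.115,.105)),((652,205),.0165,(.115,-.105)),
((386,385),.046,(.0,.035)),((514,383),.046,(.0,-.035)),((376,452),.083,(-.026,.035)),((510,450),.083,(-.026,-.035)),((650,448),.083,(-.026,-.105)),((240,347),.083,(.026,.105))]
W=np.array([plane(p,f(c),z)[:2] for c,z,_ in D]);L=np.array([l for *_,l in D])
def res(q):
    c,s=np.cos(q[2]),np.sin(q[2]);return (q[:2]+L@np.array([[c,s],[-s,c]])-W)
r=least_squares(lambda q:res(q).ravel(),[.56,.07,0],loss="soft_l1",f_scale=.003);q=r.x
print(np.round(q,4));print(np.round(res(q)*1000,1))
c,s=np.cos(q[2]),np.sin(q[2])
for y in(.105,.035,-.035,-.105):print(np.round(q[:2]+[-s*y,c*y],4))
o=observe();qq=o["tcp_rot"];M=R.from_quat([qq[1],qq[2],qq[3],qq[0]]).as_matrix()
print("tool y",M[:,1],"yaw of y vs +-world y deg",np.degrees(np.arctan2(-M[0,1],M[1,1])),np.degrees(q[2]))
```

```text
[0.5538 0.0725 0.0264]
[[ -0.2  -0.1]
 [ -0.5   0.8]
 [ -0.4  -0.8]
 [  0.8  -0.5]
 [  0.6  -1.4]
 [  1.3  -2.2]
 [  0.7   2.6]
 [  1.1   6.2]
 [-11.5   1.2]
 [-11.8  -0.5]
 [  1.7  -0.5]
 [  1.6  -1.4]
 [  1.4   1. ]
 [ -1.8  -0.9]]
[0.551  0.1774]
[0.5529 0.1075]
[0.5547 0.0375]
[ 0.5566 -0.0325]
tool y [ 2.60704333e-01 -9.65418691e-01  3.51694451e-05] yaw of y vs +-world y deg -164.8881411391209 1.5145039833876313
```

jog_arm(motion=[[[1,2,0],[0,0,-0.3],0],[[2,4,0],[0,0,-0.6],0],[[3,6,0],[0,0,-0.9],0],[[4,8,0],[0,0,-1.2],0],[[5,10.5,0],[0,0,-1.5],0],[[6,13,0],[0,0,-1.8],0],[[7,15.5,0],[0,0,-2.0],0],[[8,18,0],[0,0,-2.27],0]], squeeze=5)

```text
time_s: 1.75
position: [0.3691, -0.2177, 0.2189]
tcp_rot: [0.0, 1.0, 0.012, 0.0]
ft_force: [1.3, 0.2, 0.3]
width: 0.0178
grip_force: 0.0
```

jog_arm(motion=[[[0.9,2.2,0],[0,0,0],0],[[1.8,4.4,0],[0,0,0],0],[[2.7,6.6,0],[0,0,0],0],[[3.6,8.8,0],[0,0,0],0],[[4.4,11,0],[0,0,0],0],[[5.16,12.3,0],[0,0,0],0],[[5.16,12.3,0],[0,0,0],0],[[5.16,12.3,0],[0,0,0],0]])

```text
time_s: 2.75
position: [0.4976, 0.0876, 0.2186]
tcp_rot: [0.0, 1.0, 0.013, -0.0]
ft_force: [0.0, 0.5, 0.2]
width: 0.0007
grip_force: 0.0
```

jog_arm(motion=[[[0.3,0.7,0],[0,0,0],0],[[0.3,0.7,-2],[0,0,0],0],[[0.3,0.7,-3],[0,0,0],0],[[0.3,0.7,-3],[0,0,0],0],[[0.3,0.7,-3],[0,0,0],0]])

```text
time_s: 3.38
position: [0.5059, 0.1055, 0.1452]
tcp_rot: [-0.0, 1.0, 0.013, 0.001]
ft_force: [-0.2, 0.3, -0.3]
width: 0.0005
grip_force: 0.0
```

Run:
```python
from h import *
s=optics.snapshot("scene");cv2.imwrite("pics/s1.png",cv2.resize(s["img"][100:280,140:360,::-1],None,fx=3.3,fy=3.3,interpolation=2))
o=observe();print(o["position"],o["ft_force"])
```

```text
[0.5060147  0.10552997 0.14534465] [0.45314024 0.74478857 0.32796935]
```

View pics/s1.png

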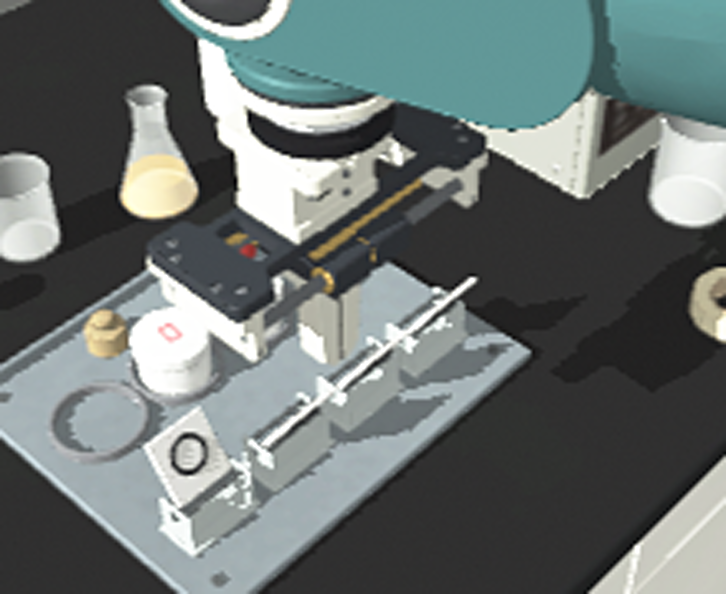

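The gripper, closed, hangs in line in front of tag 2 with its fingertips near (325,355), clear of the tags. The tags are unchanged.

jog_arm(motion=[[[0,0,-1.6],[0,0,0],0],[[0,0,-3.3],[0,0,0],0],[[0,0,-3.3],[0,0,0],0],[[0,0,-3.3],[0,0,0],0]])

```text
time_s: 3.92
position: [0.5064, 0.1056, 0.0635]
tcp_rot: [-0.0, 1.0, 0.013, 0.001]
ft_force: [0.4, 0.5, -0.1]
width: 0.0007
grip_force: 0.0
```

jog_arm(motion=[[[0.25,0,0],[0,0,0],0],[[0.5,0,0],[0,0,0],0],[[0.75,0,0],[0,0,0],0],[[1.0,0,0],[0,0,0],0],[[1.25,0.05,0],[0,0,0],0],[[1.5,0.05,0],[0,0,0],0],[[1.75,0.05,0],[0,0,0],0],[[1.9,0.05,0],[0,0,0],0]])

```text
time_s: 4.92
position: [0.5532, 0.1067, 0.0611]
tcp_rot: [0.0, 1.0, 0.013, -0.0]
ft_force: [0.0, 0.3, 0.4]
width: 0.0006
grip_force: 0.3
```

jog_arm(motion=[[[0.1,0,0],[0,0,0],0],[[0.1,0,0],[0,0,0],0],[[0.1,0,0],[0,0,0],0]])

```text
time_s: 5.3
position: [0.5541, 0.1067, 0.0607]
tcp_rot: [0.0, 1.0, 0.013, -0.002]
ft_force: [-11.4, -0.0, 3.0]
width: 0.0005
grip_force: 5.5
```

Force shows the leaf is pressed on its stop; back off and go on to tag 3.

jog_arm(motion=[[[-1,0,0],[0,0,0],0],[[-1.9,0,0],[0,0,0],0],[[-1.9,0,0],[0,0,0],0],[[-1.9,0,1.8],[0,0,0],0],[[-1.9,0,3],[0,0,0],0],[[-1.9,-1.5,3],[0,0,0],0],[[-1.9,-2.8,3],[0,0,0],0],[[-1.9,-2.8,3],[0,0,0],0]])

```text
time_s: 6.3
position: [0.5086, 0.0351, 0.1364]
tcp_rot: [0.0, 1.0, 0.012, 0.0]
ft_force: [0.0, 0.5, 0.1]
width: 0.0006
grip_force: 0.0
```

Run:
```python
from h import *
s=optics.snapshot("scene");cv2.imwrite("pics/s2.png",cv2.resize(s["img"][100:280,140:360,::-1],None,fx=3.3,fy=3.3,interpolation=2))
o=observe();print(o["position"],o["ft_force"])
```

```text
[0.50848942 0.03603059 0.13633187] [-0.13012497  1.00104945  0.04817827]
```

View pics/s2.png

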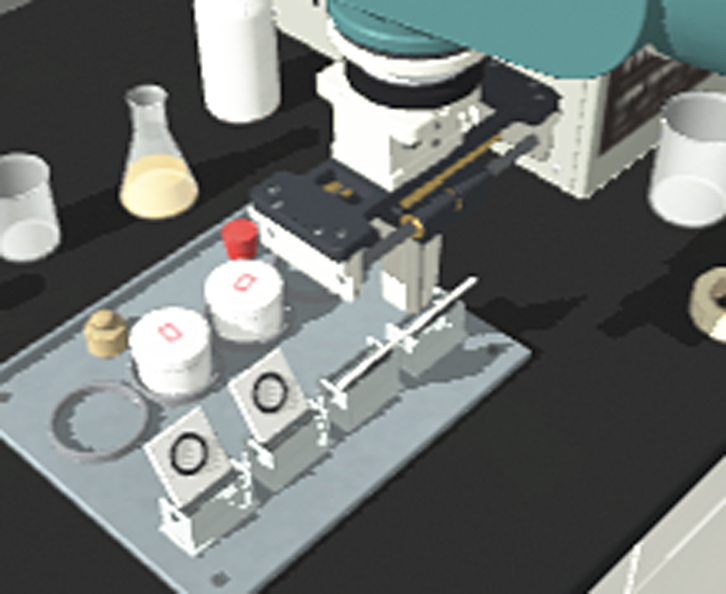

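Tag 2 now shows its ring at (268,392). Tag 3 next.

jog_arm(motion=[[[-0.1,0,-1.5],[0,0,0],0],[[-0.1,0,-2.95],[0,0,0],0],[[-0.1,0,-2.95],[0,0,0],0],[[-0.1,0,-2.95],[0,0,0],0]])

```text
time_s: 6.85
position: [0.5062, 0.0371, 0.0639]
tcp_rot: [-0.0, 1.0, 0.013, 0.001]
ft_force: [0.2, 0.5, -0.1]
width: 0.0005
grip_force: 0.0
```

jog_arm(motion=[[[0.25,0,0],[0,0,0],0],[[0.5,0,0],[0,0,0],0],[[0.75,0,0],[0,0,0],0],[[1.0,0,0],[0,0,0],0],[[1.25,0.05,0],[0,0,0],0],[[1.5,0.05,0],[0,0,0],0],[[1.7,0.05,0],[0,0,0],0],[[1.83,0.05,0],[0,0,0],0]])

```text
time_s: 7.85
position: [0.5514, 0.0379, 0.0623]
tcp_rot: [0.0, 1.0, 0.013, -0.0]
ft_force: [-0.1, 1.5, -0.6]
width: 0.0006
grip_force: 0.0
```

jog_arm(motion=[[[0,0,0],[0,0,0],0],[[0,0,0],[0,0,0],0]])

```text
time_s: 8.1
position: [0.551, 0.038, 0.0624]
tcp_rot: [-0.0, 1.0, 0.013, -0.0]
ft_force: [0.8, -1.3, 0.7]
width: 0.0008
grip_force: 0.0
```

jog_arm(motion=[[[-1,0,0],[0,0,0],0],[[-1.9,0,0],[0,0,0],0],[[-1.9,0,0],[0,0,0],0],[[-1.9,0,1.8],[0,0,0],0],[[-1.9,0,3.4],[0,0,0],0],[[-1.5,1.5,3.4],[0,0,0],0],[[-0.5,3.5,3.4],[0,0,0],0],[[0.5,5.6,3.4],[0,0,0],0]])

```text
time_s: 9.1
position: [0.565, 0.1796, 0.1478]
tcp_rot: [-0.0, 1.0, 0.013, 0.001]
ft_force: [0.7, -1.4, 1.1]
width: 0.0005
grip_force: 0.0
```

jog_arm(motion=[[[1.3,0.1,0],[0,0,0],0],[[1.4,0.1,0],[0,0,0],0],[[1.4,0.1,0],[0,0,0],0]])

```text
time_s: 9.48
position: [0.5986, 0.1803, 0.147]
tcp_rot: [0.0, 1.0, 0.013, -0.0]
ft_force: [0.2, -0.0, 0.2]
width: 0.0003
grip_force: 0.0
```

Run:
```python
from h import *
s=optics.snapshot("scene");cv2.imwrite("pics/s3.png",cv2.resize(s["img"][100:280,140:360,::-1],None,fx=3.3,fy=3.3,interpolation=2))
o=observe();print(o["position"],o["ft_force"])
```

```text
[0.59836227 0.18015463 0.14728447] [-0.28077807 -0.00296823  0.16669674]
```

View pics/s3.png

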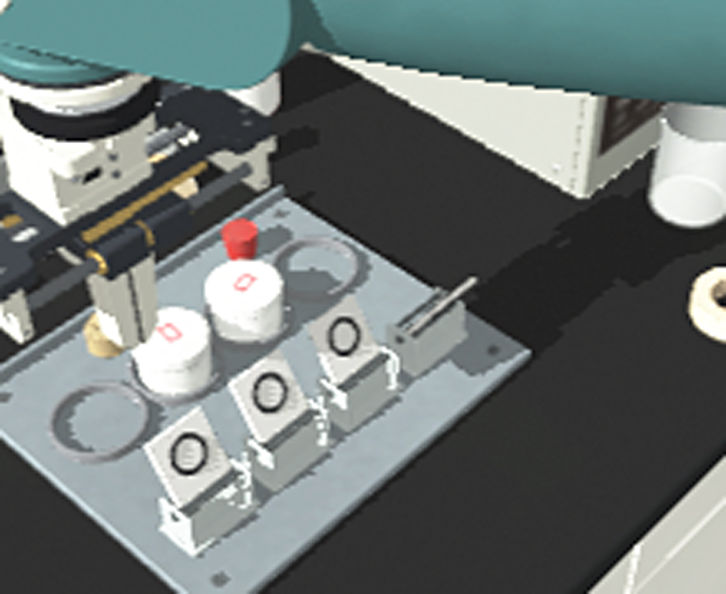

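Tags 2 and 3 show rings at (268,392) and (345,336). The gripper is behind tag 1.

jog_arm(motion=[[[0,-0.05,-1.7],[0,0,0],0],[[0,-0.05,-3.35],[0,0,0],0],[[0,-0.05,-3.35],[0,0,0],0],[[0,-0.05,-3.35],[0,0,0],0]])

```text
time_s: 10.02
position: [0.5991, 0.1792, 0.0658]
tcp_rot: [-0.0, 1.0, 0.013, 0.001]
ft_force: [-0.3, 0.3, 0.4]
width: 0.0004
grip_force: 0.0
```

jog_arm(motion=[[[-0.25,0,0],[0,0,0],0],[[-0.5,0,0],[0,0,0],0],[[-0.75,0,0],[0,0,0],0],[[-1.0,0,0],[0,0,0],0],[[-1.25,-0.05,0],[0,0,0],0],[[-1.5,-0.05,0],[0,0,0],0],[[-1.7,-0.05,0],[0,0,0],0],[[-1.8,-0.05,0],[0,0,0],0]])

```text
time_s: 11.02
position: [0.5533, 0.178, 0.0637]
tcp_rot: [-0.0, 1.0, 0.013, -0.0]
ft_force: [-0.3, -0.7, -0.3]
width: 0.0004
grip_force: 0.0
```

jog_arm(motion=[[[0,0,0],[0,0,0],0],[[0,0,0],[0,0,0],0]])

```text
time_s: 11.28
position: [0.5537, 0.178, 0.0637]
tcp_rot: [-0.0, 1.0, 0.013, 0.0]
ft_force: [-0.2, 0.2, 0.7]
width: 0.0007
grip_force: 0.0
```

jog_arm(motion=[[[0.9,0,0],[0,0,0],0],[[1.8,0,0],[0,0,0],0],[[1.8,0,0],[0,0,0],0],[[1.8,0,1.8],[0,0,0],0],[[1.8,0,3.6],[0,0,0],0],[[1.8,0,5],[0,0,0],0],[[1.8,0,5],[0,0,0],0]])

```text
time_s: 12.15
position: [0.599, 0.1782, 0.1918]
tcp_rot: [-0.001, 1.0, 0.013, 0.002]
ft_force: [-0.3, -0.2, -1.0]
width: 0.0003
grip_force: 0.0
```

Run:
```python
from h import *
s=optics.snapshot("scene");cv2.imwrite("pics/s4.png",cv2.resize(s["img"][100:280,140:360,::-1],None,fx=3.3,fy=3.3,interpolation=2))
o=observe();print(o["position"],o["ft_force"],o["time_s"])
```

```text
[0.59840093 0.17808035 0.18951733] [-0.31455184  0.13547773 -0.19234075] 12.2
```

View pics/s4.png

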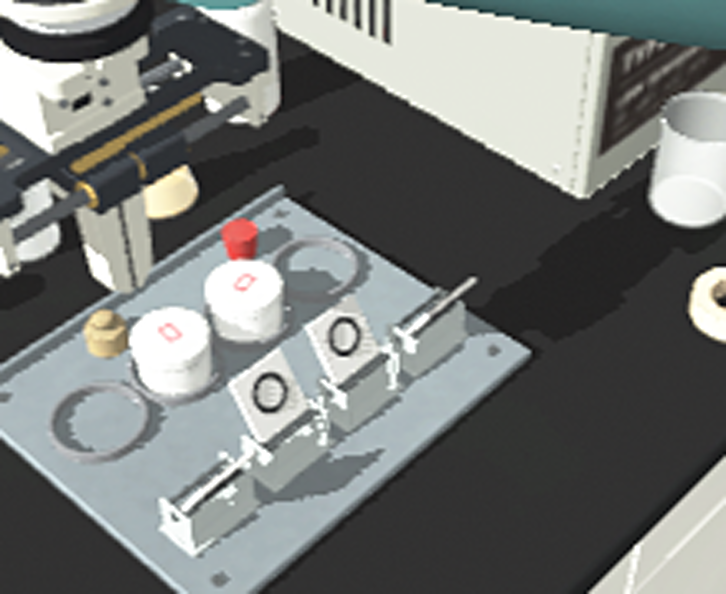

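Tag 1 now leans to the front at (215,480) and tag 4 is unchanged at (440,312). Tags 2 and 3 show rings, and the cans and bystanders are in place. The gripper is clear, so I am handing in.

```bash
python3 -c "
from h import *
print(workorder.job_done())"
```

```text
the job is handed in; nothing more can be done
None
```

I flipped the three wrong tags, so the two bays with cans show the ring and the two empty bays show the bar; the cans and bystanders look unmoved in the last picture, and the job was handed in at about 12 s (no verdict was returned).

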